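# Release and open the dust extractor's filter slide with a pin punch

## Robot

A 6-joint arm with a two-finger parallel gripper is mounted at the origin on the work surface. World frame = base frame: x ahead of the robot, y to its left, z up, the work surface at z = 0. Lengths are in m, angles in rad, forces in N, time in s.
With the tool pointing down it reaches from about 0.325 to 0.9 m from the base axis. Payload 6.1 kg.
Tool frame: the origin (TCP) lies at the very end of the fingers, on their centre line; the grasp point (between the pads) lies 19 mm behind it; z points along the fingers, y is the line along which they close (so a half turn about z gives the same grasp; the last joint's range is limited). The gripper opens to 87 mm and grips with 3 to 60 N. Pads are 19 mm wide; open, the fingers measure 117 mm over their backs; the gripper's body (75 mm by 190 mm) begins 51 mm behind the grasp point.
Start: joints at [-1.249, 0.22, 1.526, -0, 1.395, -0.126], TCP at [0.271, -0.563, 0.202] pointing down, gripper open.
Joint ranges: [-2.98, 2.98], [-0.91, 2.08], [0.09, 2.57], [-1.24, 4.39], [0.2, 2.65], [-2.68, 2.68]. Speed limits (rad/s): [2.57, 2.57, 3.01, 3.14, 3.14, 3.14].

## Interface

Orientations are given as a rotation vector (axis times angle).
In Python, from rig import ctrl gives the robot as it stands.
- The arm moves only by the shell command python3 -m crank 'ROWS' [FORCE]. ROWS is JSON, a list of rows, each an object of numbers: "x", "y", "z": the shift along the tool's x, y, z in mm; "wx", "wy", "wz": the turn, a rotation vector about the tool's x, y, z in rad; "grip": the finger opening in mm, from 0 to 87. In form: [{"x": .., "y": .., "z": .., "wx": .., "wy": .., "wz": .., "grip": ..}, ...]. A call has 1 to 10 rows; each row is the pose to reach, as a shift and turn from the pose commanded when the call began, along the tool's axes at that moment; what a row does not reach only later rows make up. A row lasts 1/8 s, in which the tool goes at most 62.5 mm and 10.7 degrees, less where a joint would pass 70% of its speed; a pose out of reach is approached as far as the arm can. A call with a gripper value outside its range is refused whole. The fingers move at their own pace and stop on an object; FORCE is the grip in N (left out, the last holds). Time passes only in rows, so rows that repeat a pose let the fingers close. It gives the time, the measured TCP pose, the force, the opening and the grip force at its end, in the units of the state.
- ctrl.read_state(): the state, without advancing time (a new reading comes with each control period).
- ctrl.capture(name): name is "scene" or "top"; returns a dict with "frame" (480x640x3 uint8, blue, green, red), "mtx" (3x3 intrinsics, pixels), "dist" ([k1, k2, p1, p2, k3] as OpenCV has them; the pictures are not rectified), "camera_from_world" (4x4, takes a point from world to camera coordinates). Camera axes: x right, y up, looking along -z (the intrinsics and any distortion apply to the point x, -y, -z); pixel columns grow to the right and rows downward; lengths in m; the calibration is good to about 2 mm. A picture is of the moment at which its call begins. There is no depth.
- ctrl.hand_in(): hands the job in; it is judged then, once.
The state is a dict: "clock": time; "joint_pos": joint angles; "joint_vel": joint speeds; "joint_efforts": joint torques, N m; "ee_pos": TCP position; "tool_rot": TCP orientation; "force": force on the tool from outside, world axes, zero at the start; "wrist_torque": the same for the moment, N m; "grip_width": opening from 0.0 (shut) to 1.0 (fully open); "gripper_force": force on a finger pad.
Only numpy, scipy, OpenCV 4.12 (cv2) and the standard library are available. Lean on these libraries where they do the work, as an engineer would, in place of code of your own. Each camera call takes 0.05 s, during which the arm holds its last target. There are 200 camera calls.

## Task

Open the filter slide of the bench dust extractor so that the filter can be cleaned: take the pin punch (the tool with the square wooden handle) from the rack, press its pin down into the hole of the slide's catch block to hold the recessed release button down, and with the button held push the slide out to its stop. Then hang the punch back upright in its own hole in the rack, and leave the other tools and things on the bench where they are.

Things in the scene. Friction and masses are not known exactly. Their poses are not given: they have to be found in the camera images.
- pin_punch: Loose upright hand tool, 138 mm, 90 g, in one of the rack's holes (which one varies); the only square handle: dark wood, 22 mm across flats, from 6 to 62 mm above the origin, cap to 65.5. Origin: underside centre of its brass shoulder (disc 25 mm wide, 6 thick) that rests on the rack. z up the handle, x and y square to its flats. Below: 9 mm round shank to -42 mm, 6 mm pin to -72 mm.
- pin_tip (a point): Centre of the flat end of the punch's round pin (6 mm in diameter), 72 mm below the origin of pin_punch; axes as of the punch.
- tool_rack: Fixed light-wood rack: a 16 mm thick board on two cheeks, 75 mm (x) by 220 mm (y), 85 mm high. Origin: centre of its underside on the bench, z up. Three through holes 16 mm in diameter at y = -70, 0 and +70 mm, x = 0, one tool in each; the tools' shoulders rest on the board's top, z = 85 mm.
- graver: Bystander hanging in the rack: tool with a round mushroom-shaped dark wood handle, 40 mm in diameter, 56 mm high above the board. Origin: centre of its shoulder's underside, z up.
- file: Bystander hanging in the rack: file with a round, slim, tapered dark wood handle, 28 mm in diameter, 74 mm high above the board. Origin: centre of its shoulder's underside, z up.
- extractor: Fixed bench dust extractor: white sheet-steel box with blue side panels and a slotted steel grille on top, 220 mm deep (x), 260 mm wide (y), 100 mm high; a round hose stub, 50 mm long, on its back (+x). Origin: centre of its underside on the bench, z up. Its front with the filter slide faces along its own -x.
- release_hole (a point): Centre of the mouth of the release hole, on top of the grey catch block (40 x 60 x 35 mm) in the middle of the slide's white front panel; slide shut: 136 mm to -x and 80 mm above the extractor's origin. Axes as of the extractor. Upright round hole, 16 mm wide, 22 deep, moving with the slide: a pin in it pushes the slide by the hole's side.
- filter_slide (a joint): How far out the filter slide (tray with a pleated filter) is, in m: 0 shut (start), 0.09 at its stop; it comes out level along the extractor's -x. About 2.5 N of friction; it stays where it is left. A tooth on the button catches it behind the housing's front rail after 1 mm of play; the tooth must be held down under the rail for the first 29 mm of travel.
- release_button (a joint): How far the steel release button (14 mm in diameter, at the bottom of the release hole) is pressed down, in m: 0 up, its top 8 mm below the hole's mouth; 0.007 fully down, its top 15 mm below the mouth. Spring return, 2 N at the start of travel, 5.5 N fully down. The slide is free from 0.005 on. It moves out with the slide.
- jar: Bystander: loose glass jar with a steel cap, 64 mm in diameter, 75 mm high. Origin: centre of its underside.
- bricks: Bystander: stack of two white soldering bricks, stuck together, loose on the bench, 115 x 75 mm, 44 mm high. Origin: centre of the underside.

How it is judged:
On the way, in this order (a step that is already met when the one before it is completed fails the run):
1. the pin punch is lifted out of the rack (height (world z) of pin_tip above 0.09 m), for 0.1 s.
2. the pin punch holds the release button down, the slide still shut (value of joint release_button above 0.005 m and contact force between pin_punch and release_button above 1 N and value of joint filter_slide below 0.01 m), for 0.1 s.
3. the slide is pushed more than 20 mm out while the pin punch still holds the button down (value of joint release_button above 0.0045 m and contact force between pin_punch and release_button above 0.5 N and value of joint filter_slide above 0.02 m), for 0.1 s.
At the end, for the whole second after the job is handed in: The slide is at its stop (82 of 90 mm or more), at rest, the button up (within 2 mm); the pin punch hangs at rest, upright (0.1 rad), in the hole it came from (within 9 mm of its start); the graver and file are within 10 mm, the jar and bricks within 15 mm of their starts (value of joint filter_slide above 0.082 m and value of joint release_button below 0.002 m and distance of pin_punch from where it was at the start of the episode below 0.009 m and angle between pin_punch's own z axis and vertical below 0.1 rad and linear speed of pin_punch below 0.02 m/s and velocity of joint filter_slide below 0.01 m/s and distance of each of graver, file from where it was at the start of the episode below 0.01 m and distance of each of jar, bricks from where it was at the start of the episode below 0.015 m); the robot touches nothing.
It fails at once if another tool in the rack is pulled out or knocked over (distance of any of graver, file from where it was at the start of the episode above 0.03 m).
It fails at once if the jar or the bricks are knocked away (distance of any of jar, bricks from where it was at the start of the episode above 0.03 m).
It also fails if it takes over 46 s, if anything falls off the work surface, if the arm or the gripper's body presses on something with over 40 N, if the wrist force passes 120 N, or if a joint passes its speed limit or range.

## Working session

There is one attempt and no reset: what is moved stays moved. The work goes in short steps, Python scripts to look and compute and a shell command to move; the robot and the scene stay as the last step left them, time stands still between calls to the robot, and variables do not carry over. Pictures are saved under pics/ and viewed, at most 10 in all, crops included, and the job is handed in when it is done.

```bash
ls; mkdir -p pics
cat > h.py <<'E'
import numpy as np, cv2
from rig import ctrl
def ray(c,u,v):
    p=cv2.undistortPoints(np.array([[[u,v]]],float),np.array(c["mtx"],float),np.array(c["dist"],float))[0,0]
    T=np.array(c["camera_from_world"]);R=T[:3,:3];t=T[:3,3]
    return -R.T@t, R.T@np.array([p[0],-p[1],-1.0])
def onz(c,u,v,z):
    o,d=ray(c,u,v); return o+d*(z-o[2])/d[2]
def tri(c1,p1,c2,p2):
    o1,d1=ray(c1,*p1);o2,d2=ray(c2,*p2)
    s=np.linalg.lstsq(np.c_[d1,-d2],o2-o1,rcond=None)[0]
    a=o1+d1*s[0];b=o2+d2*s[1]; return (a+b)/2,np.linalg.norm(a-b)
def proj(c,P):
    T=np.array(c["camera_from_world"]);X=T[:3,:3]@np.asarray(P,float)+T[:3,3]
    q=np.array([[X[0]/-X[2],-X[1]/-X[2],1.0]])
    return cv2.projectPoints(q,np.zeros(3),np.zeros(3),np.array(c["mtx"],float),np.array(c["dist"],float))[0][0,0]
E
python3 - <<'E'
from h import *
import pickle
for n in("top","scene"):
    c=ctrl.capture(n);cv2.imwrite(f"pics/{n}0.png",c["frame"]);pickle.dump(c,open(n+"0.pkl","wb"))
    print(n,ray(c,320,240),np.array(c["mtx"])[0,0],c["dist"])
print(ctrl.read_state())
E
```

```text
pics
top (array([0.34489734, 0.03776207, 1.32136831]), array([ 0.16998433, -0.02885886, -0.98508523])) 507.9642255339412 [-0.01780902  0.          0.          0.          0.        ]
scene (array([ 1.38722346, -0.82763733,  0.83430095]), array([-0.60064103,  0.59445415, -0.5346959 ])) 548.4941686279154 [-0.04883029  0.          0.          0.          0.        ]
{'clock': 0.1, 'joint_pos': array([-1.24911466e+00,  2.21106762e-01,  1.52750860e+00,  7.06682752e-06,
        1.39467393e+00, -1.26106527e-01]), 'joint_vel': array([ 3.57924305e-04, -1.39131537e-03, -2.23168568e-03,  2.13837588e-03,
        1.56744482e-03, -4.83366503e-05]), 'joint_efforts': array([ 6.92060512e-04, -4.95945418e+01, -3.88518834e+01,  7.02287536e-02,
        5.15420863e-02, -5.92630226e-05]), 'ee_pos': array([ 0.27041623, -0.56282062,  0.20076546]), 'tool_rot': array([-3.06153265e+00, -6.97145193e-01,  2.49186287e-04]), 'force': array([-0.29193814,  0.39767604, -0.11262003]), 'wrist_torque': array([ 0.00693423, -0.01152289,  0.03733758]), 'gripper_force': 0.0, 'grip_width': 0.9988776225955158}
```

View pics/top0.png

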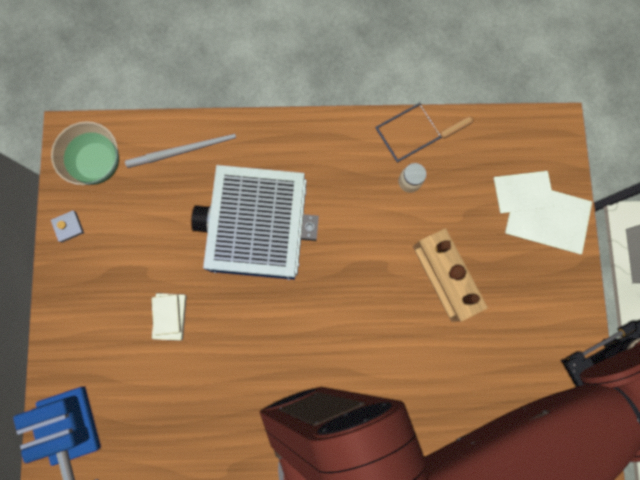

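View pics/scene0.png

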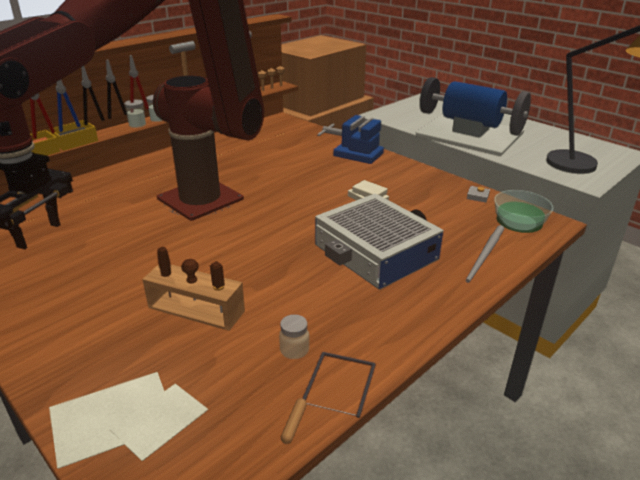

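Run:
```python
from h import *
import pickle
t=pickle.load(open("top0.pkl","rb"));s=pickle.load(open("scene0.pkl","rb"))
a=t["frame"][150:330,190:500];b=s["frame"][235:330,135:255]; d=s["frame"][185:290,305:450]
r=lambda i,k:cv2.resize(i,None,fx=k,fy=k,interpolation=cv2.INTER_CUBIC)
cv2.imwrite("pics/a.png",r(t["frame"][220:330,405:495],5)) # 450x550
A=np.zeros((600,800,3),np.uint8)
x=r(b,3.3);A[:x.shape[0],:x.shape[1]]=x
y=r(d,2.7);A[:y.shape[0],400:400+y.shape[1]]=y
z=r(t["frame"][155:285,185:325],2.0);A[330:330+z.shape[0],0:z.shape[1]]=z
w=r(t["frame"][205:250,290:330],6);A[320:320+w.shape[0],400:400+w.shape[1]]=w
cv2.imwrite("pics/b.png",A)
```

```text
(no output)
```

View pics/a.png

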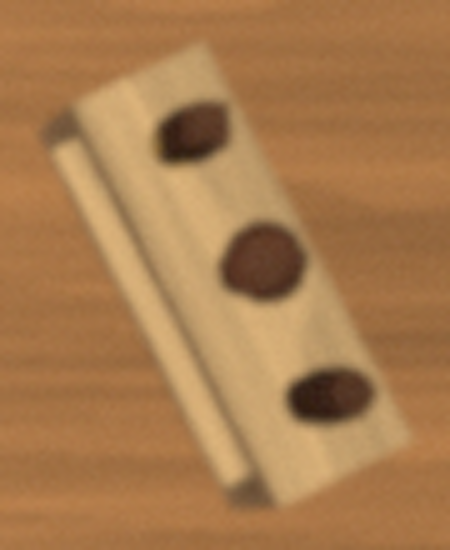

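View pics/b.png

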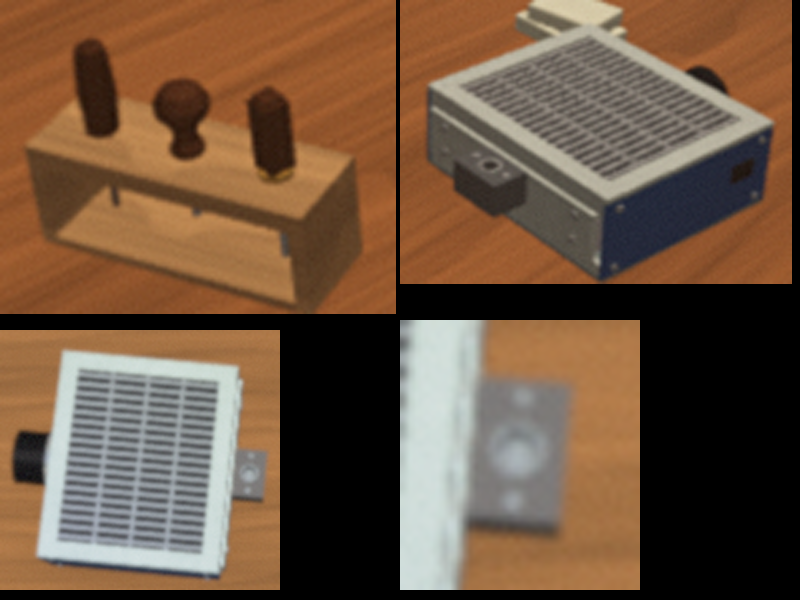

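The punch is the rack's end tool nearest the extractor: square handle at about (444,246) in top, brass shoulder at about (218,287) in scene. The release hole is at about (309.5,226.7) in top and (338,246) in scene. The extractor's front faces image right (-y).

Run:
```python
from h import *
import pickle
t=pickle.load(open("top0.pkl","rb"));s=pickle.load(open("scene0.pkl","rb"))
q=lambda L,o,k:[(o[0]+x/k,o[1]+y/k) for x,y in L]
# refine rack board: light-wood corners from picture
C=q([(75,110),(205,42),(410,438),(275,505)],(405,220),5)
P=np.array([onz(t,u,v,.085) for u,v in C]);print("rack corners",P.round(4))
print("sides",[np.linalg.norm(P[i]-P[(i+1)%4]).round(4) for i in range(4)])
ctr=P.mean(0);d=(P[0]+P[1]-P[2]-P[3])[:2];d/=np.linalg.norm(d);print("ctr",ctr,"dir",d,"ang",np.degrees(np.arctan2(d[1],d[0])))
for k in(.07,0,-.07):print("hole",k,ctr[:2]+k*d)
# dark handle blobs, top view
hsv=cv2.cvtColor(t["frame"],cv2.COLOR_BGR2HSV)
m=(t["frame"].max(2)<95).astype(np.uint8);m[:225]=0;m[315:]=0;m[:,:420]=0;m[:,490:]=0
n,l,st,ce=cv2.connectedComponentsWithStats(m)
for i in range(1,n):
    if st[i,4]>20: print("blob",st[i],ce[i],"at z.15",onz(t,*ce[i],.12))
print("punch shoulder scene z=.088",onz(s,218.3,287.4,.088))
for k in(.07,):
    p=[*(ctr[:2]+k*d),.085]; print("proj base",proj(t,p),proj(s,p),"cap",proj(t,p[:2]+[.1505]),proj(s,p[:2]+[.1505]))
print("hole top",onz(t,309.5,226.7,.08),"scene",onz(s,338.3,246.1,.08),tri(t,(309.5,226.7),s,(338.3,246.1)))
E4=q([(63,350),(240,366),(220,577),(38,557)],(185,155-165),2)
P=np.array([onz(t,u,v,.1) for u,v in E4]);print("ext",P.round(4),[np.linalg.norm(P[i]-P[(i+1)%4]).round(4) for i in range(4)])
f=((P[1]+P[2]-P[0]-P[3])/2);f/=np.linalg.norm(f);g=(P[0]-P[3]+P[1]-P[2]);g/=np.linalg.norm(g);print("front dir",f,"side",g, "dot",f@g)
B=q([(475-400,378-320),(572-400,383-320),(562-400,525-320),(468-400,521-320)],(290,205),6)
P=np.array([onz(t,u,v,.08) for u,v in B]);print("block",P.round(4))
print("hole from ext", )
```

```text
rack corners [[ 0.5479 -0.2463  0.085 ]
 [ 0.5808 -0.3134  0.085 ]
 [ 0.3825 -0.401   0.085 ]
 [ 0.3519 -0.3324  0.085 ]]
sides [np.float64(0.0748), np.float64(0.2168), np.float64(0.075), np.float64(0.2141)]
ctr [ 0.46578361 -0.32327037  0.085     ] dir [0.91511972 0.40318221] ang 23.777265128010836
hole 0.07 [ 0.52984199 -0.29504762]
hole 0 [ 0.46578361 -0.32327037]
hole -0.07 [ 0.40172523 -0.35149313]
blob [437 242  12  10  95] [442.50526316 246.73684211] at z.15 [ 0.52941232 -0.29200289  0.12      ]
blob [450 266  15  13  95] [457.14736842 273.36842105] at z.15 [ 0.4643004  -0.32300097  0.12      ]
blob [463 294  16  10 121] [470.2231405  298.74380165] at z.15 [ 0.40324263 -0.35003563  0.12      ]
punch shoulder scene z=.088 [ 0.531775  -0.3004774  0.088    ]
proj base [440.00490951 248.76601883] [219.90154349 287.07029014] cap [447.18659323 244.48278462] [217.11154745 263.1156916 ]
hole top [0.59327805 0.02668508 0.08      ] scene [0.59267769 0.02393556 0.08      ] (array([0.59258152, 0.02579165, 0.07929641]), np.float64(0.002419609246991102))
ext [[0.7512 0.2555 0.1   ]
 [0.7261 0.035  0.1   ]
 [0.4629 0.0646 0.1   ]
 [0.492  0.2835 0.1   ]] [np.float64(0.2219), np.float64(0.2649), np.float64(0.2208), np.float64(0.2607)]
front dir [-0.1224346  -0.99247658  0.        ] side [ 0.99397796 -0.10958016  0.        ] dot -0.01294155095755127
block [[0.6243 0.0435 0.08  ]
 [0.6213 0.0031 0.08  ]
 [0.5614 0.0088 0.08  ]
 [0.5639 0.0476 0.08  ]]
hole from ext
```

Run:
```python
from h import *
import pickle
ims=[];n=12
a=np.mean([ctrl.capture("scene")["frame"][255:297,200:236].astype(float) for _ in range(n)],0)
b=np.mean([ctrl.capture("top")["frame"][232:262,428:458].astype(float) for _ in range(n)],0)
f=lambda i,k:cv2.resize(np.clip((i-10)*2.2,0,255).astype(np.uint8),None,fx=k,fy=k,interpolation=cv2.INTER_CUBIC)
A=np.zeros((560,800,3),np.uint8);x=f(a,12);A[:x.shape[0],:x.shape[1]]=x;x=f(b,12);A[:x.shape[0],435:435+x.shape[1]]=x
cv2.imwrite("pics/c.png",A)
```

```text
(no output)
```

View pics/c.png

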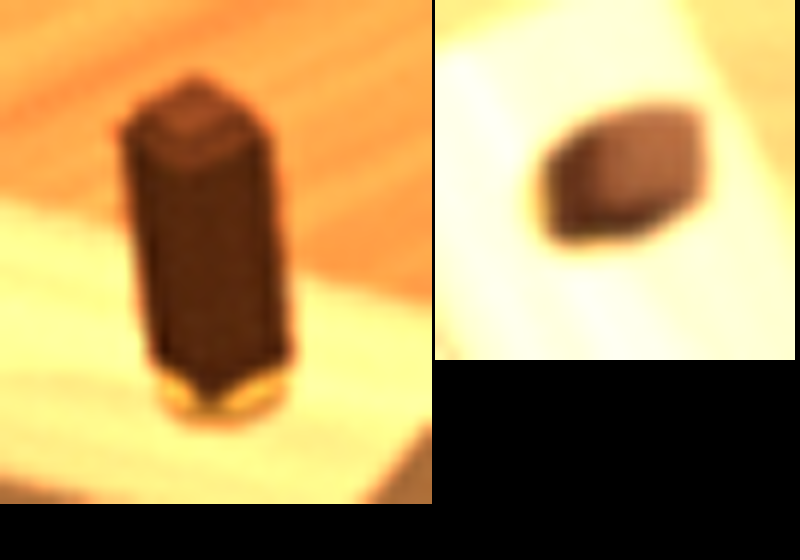

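The punch's bottom corners in the scene crop show the handle nearly edge-on to the camera. I'll measure the yaw from the corners at z=0.091 and the top corners at z≈0.147.

Run:
```python
from h import *
import pickle
t=pickle.load(open("top0.pkl","rb"));s=pickle.load(open("scene0.pkl","rb"))
g=lambda c,L,o,z:np.array([onz(c,o[0]+(x-.0)/12-.5,o[1]+y/12-.5,z)[:2] for x,y in L])
def show(n,P):
    for a,b in zip(P,P[1:]): e=b-a;print(n,np.linalg.norm(e).round(4),np.degrees(np.arctan2(e[1],e[0])).round(1))
P=g(s,[(150,362),(212,403),(290,357)],(200,255),.091);show("bot",P);print("ctr",(P[0]+P[2])/2)
P=g(s,[(122,128),(192,76),(268,132)],(200,255),.147);show("top-back",P);print("ctr",(P[0]+P[2])/2)
# rack-axis based prediction and silhouette: draw corners for yaw hypotheses
for yaw in (-10,0,10,20,30,40,50,60,70):
    a=np.radians(yaw);R=np.array([[np.cos(a),-np.sin(a)],[np.sin(a),np.cos(a)]])
    o=np.array([.530,-.296]);V=[o+R@np.array(v)*.011 for v in((1,1),(-1,1),(-1,-1),(1,-1))]
    print(yaw,[tuple(((proj(s,[*v,.091])-[200,255]+.5)*12).round().astype(int)) for v in V])
```

```text
bot 0.0185 2.9
bot 0.0189 94.5
ctr [ 0.52555297 -0.29693976]
top-back 0.0196 104.5
top-back 0.0245 -1.4
ctr [ 0.53036479 -0.29945487]
-10 [(np.int64(318), np.int64(377)), (np.int64(266), np.int64(319)), (np.int64(159), np.int64(358)), (np.int64(210), np.int64(418))]
0 [(np.int64(321), np.int64(369)), (np.int64(252), np.int64(318)), (np.int64(155), np.int64(367)), (np.int64(224), np.int64(419))]
10 [(np.int64(322), np.int64(360)), (np.int64(237), np.int64(319)), (np.int64(154), np.int64(376)), (np.int64(239), np.int64(418))]
20 [(np.int64(320), np.int64(351)), (np.int64(223), np.int64(321)), (np.int64(155), np.int64(384)), (np.int64(254), np.int64(416))]
30 [(np.int64(316), np.int64(343)), (np.int64(209), np.int64(324)), (np.int64(159), np.int64(392)), (np.int64(268), np.int64(412))]
40 [(np.int64(310), np.int64(336)), (np.int64(196), np.int64(329)), (np.int64(165), np.int64(400)), (np.int64(281), np.int64(407))]
50 [(np.int64(301), np.int64(330)), (np.int64(184), np.int64(335)), (np.int64(174), np.int64(406)), (np.int64(293), np.int64(401))]
60 [(np.int64(291), np.int64(325)), (np.int64(173), np.int64(342)), (np.int64(184), np.int64(411)), (np.int64(304), np.int64(394))]
70 [(np.int64(279), np.int64(321)), (np.int64(165), np.int64(350)), (np.int64(197), np.int64(415)), (np.int64(312), np.int64(386))]
```

```bash
cat >> h.py <<'E'
from scipy.spatial.transform import Rotation as Ro
def plan(xyz,heading=None):
    s=ctrl.read_state();R=Ro.from_rotvec(s["tool_rot"]).as_matrix()
    d=R.T@(np.array(xyz)-s["ee_pos"])*1000
    h=np.degrees(np.arctan2(R[1,1],R[0,1]));w=0 if heading is None else -np.radians((heading-h+180)%360-180)
    print("t",s["clock"],"at",s["ee_pos"].round(4),"head",h.round(1),"tilt",R[:,2].round(3),"shift mm",d.round(1),"wz",round(w,3),"F",s["force"].round(1),"j",s["joint_pos"].round(2),"grip",round(s["grip_width"]*87,1),round(s["gripper_force"],1))
E
python3 -c "
from h import *
plan((.530,-.2965,.23),-87)"
```

```text
t 1.3 at [ 0.2706 -0.5634  0.2017] head -64.3 tilt [ 0.  0. -1.] shift mm [ 349.4 -128.3  -28.3] wz 0.395 F [-0.1  0.1 -0.1] j [-1.25  0.22  1.53  0.    1.39 -0.13] grip 86.9 0.0
```

```bash
python3 -m crank '[{"x":55,"y":-20,"z":-28,"wz":0.07,"grip":50},{"x":110,"y":-40,"z":-28,"wz":0.14,"grip":50},{"x":165,"y":-60,"z":-28,"wz":0.2,"grip":50},{"x":220,"y":-80,"z":-28,"wz":0.27,"grip":50},{"x":275,"y":-101,"z":-28,"wz":0.34,"grip":50},{"x":325,"y":-119,"z":-28,"wz":0.395,"grip":50},{"x":349.4,"y":-128.3,"z":-28.3,"wz":0.395,"grip":50},{"x":349.4,"y":-128.3,"z":-28.3,"wz":0.395,"grip":50}]' 40
python3 - <<'E'
from h import *
plan((.530,-.2965,.104),-87)
c=ctrl.capture("scene");A=cv2.resize(c["frame"][170:320,130:310],None,fx=4,fy=4,interpolation=cv2.INTER_CUBIC);cv2.imwrite("pics/d.png",A)
E
```

```text
t 1.3 at [ 0.2706 -0.5634  0.2017] head -64.3 tilt [ 0.  0. -1.] shift mm [ 349.4 -128.2   97.7] wz 0.395 F [-0.1  0.1 -0.1] j [-1.25  0.22  1.53  0.    1.39 -0.13] grip 86.9 0.0invalid input
```

View pics/d.png

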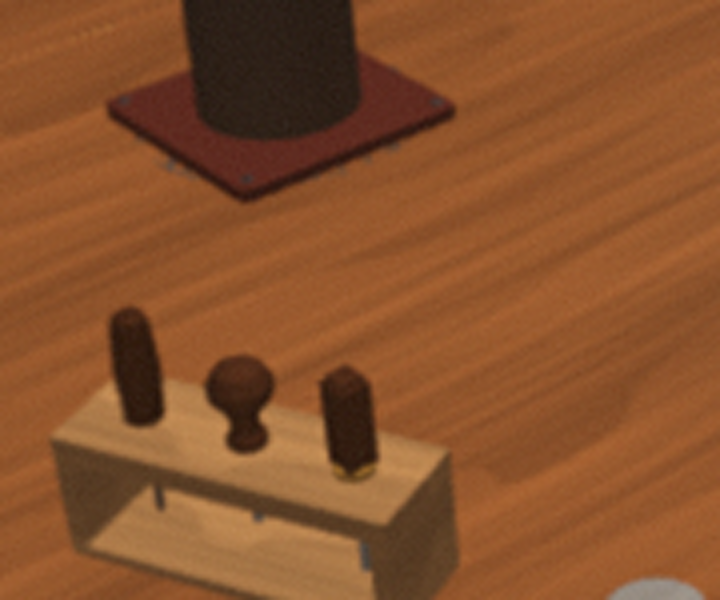

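The move was refused and the arm hasn't moved; the scene is unchanged. The likely cause is the missing wx and wy keys, so I'll give every key.

```bash
python3 -m crank '[{"x":55,"y":-20,"z":-28,"wx":0,"wy":0,"wz":0.07,"grip":50},{"x":110,"y":-40,"z":-28,"wx":0,"wy":0,"wz":0.14,"grip":50},{"x":165,"y":-60,"z":-28,"wx":0,"wy":0,"wz":0.2,"grip":50},{"x":220,"y":-80,"z":-28,"wx":0,"wy":0,"wz":0.27,"grip":50},{"x":275,"y":-101,"z":-28,"wx":0,"wy":0,"wz":0.34,"grip":50},{"x":325,"y":-119,"z":-28,"wx":0,"wy":0,"wz":0.395,"grip":50},{"x":349.4,"y":-128.3,"z":-28.3,"wx":0,"wy":0,"wz":0.395,"grip":50},{"x":349.4,"y":-128.3,"z":-28.3,"wx":0,"wy":0,"wz":0.395,"grip":50}]' 40
python3 - <<'E'
from h import *
plan((.530,-.2965,.104),-87)
c=ctrl.capture("scene");A=cv2.resize(c["frame"][170:320,130:310],None,fx=4,fy=4,interpolation=cv2.INTER_CUBIC);cv2.imwrite("pics/e.png",A)
E
```

```text
clock: 2.35
ee_pos: [0.5312, -0.2947, 0.23]
tool_rot: [-3.14, -0.088, -0.0]
force: [-0.8, -1.3, -1.0]
grip_width: 0.573
gripper_force: 0.0
t 2.35 at [ 0.5312 -0.2947  0.23  ] head -86.8 tilt [ 0.  0. -1.] shift mm [ -1.3   1.7 126. ] wz 0.004 F [-0.8 -1.3 -1. ] j [-0.64  0.16  1.54  0.    1.44  0.88] grip 49.8 0.0
```

```bash
python3 -m crank '[{"x":0,"y":0,"z":40,"wx":0,"wy":0,"wz":0,"grip":50},{"x":0,"y":0,"z":85,"wx":0,"wy":0,"wz":0,"grip":50},{"x":0,"y":0,"z":115,"wx":0,"wy":0,"wz":0,"grip":50},{"x":0,"y":0,"z":126,"wx":0,"wy":0,"wz":0,"grip":50},{"x":0,"y":0,"z":126,"wx":0,"wy":0,"wz":0,"grip":50}]' 15
python3 - <<'E'
from h import *
plan((.530,-.2965,.104),-87)
c=ctrl.capture("scene");A=cv2.resize(c["frame"][200:320,140:300],None,fx=5,fy=5,interpolation=cv2.INTER_CUBIC);cv2.imwrite("pics/f.png",A)
E
```

```text
clock: 3.02
ee_pos: [0.5294, -0.2971, 0.1039]
tool_rot: [-3.14, -0.081, 0.001]
force: [0.9, -0.7, 1.2]
grip_width: 0.571
gripper_force: 0.0
t 3.025 at [ 0.5294 -0.2971  0.1039] head -87.0 tilt [-0.001  0.    -1.   ] shift mm [ 0.7 -0.6 -0.1] wz -0.001 F [ 0.9 -0.7  1.2] j [-0.64  0.26  1.66 -0.    1.21  0.88] grip 49.7 0.0
```

View pics/f.png

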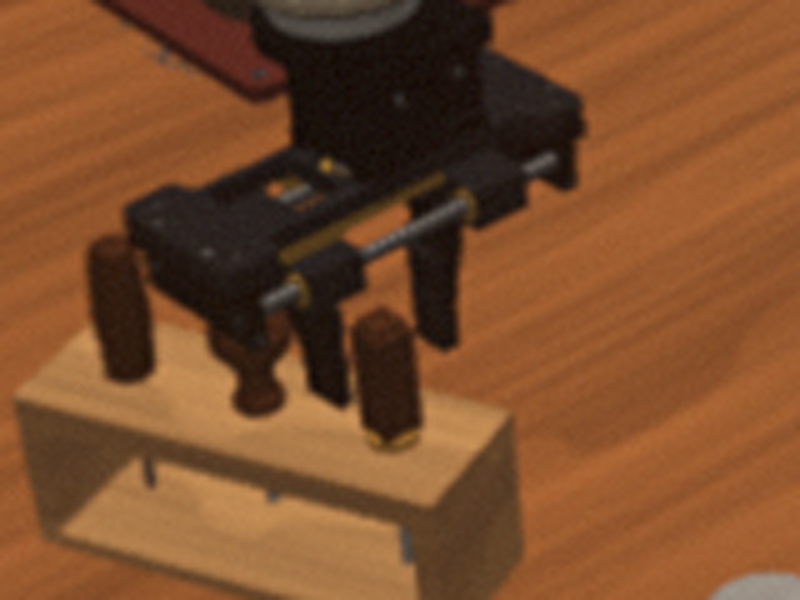

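Run:
```python
from h import *
c=ctrl.capture("scene")
e=np.array([.5294,-.2971,.1039])
for d in((0,0,0),(0,-.025,0),(0,.025,0),(.01,-.025,0),(-.01,-.025,0),(.01,.025,0),(-.01,.025,0),(0,0,.0466),(0,0,-.019)):
    print(d,((proj(c,e+d)-[140,200])*5).round())
```

```text
(0, 0, 0) [391. 403.]
(0, -0.025, 0) [345. 427.]
(0, 0.025, 0) [437. 380.]
(0.01, -0.025, 0) [358. 436.]
(-0.01, -0.025, 0) [332. 417.]
(0.01, 0.025, 0) [450. 389.]
(-0.01, 0.025, 0) [423. 371.]
(0, 0, 0.0466) [381. 317.]
(0, 0, -0.019) [395. 437.]
```

Run:
```python
from h import *
import pickle
c=ctrl.capture("scene");e=np.array([.5294,-.2971,.1039])
print("cur cam");
for x in(-.0375,.0375):
  for y in(-.095,.095): print((x,y),[((proj(c,e+[x,y,z])-[140,200])*5).round() for z in (.07,.1)])
s=pickle.load(open("scene0.pkl","rb"));print(np.abs(np.array(s["camera_from_world"])-np.array(c["camera_from_world"])).max())
e=np.array([.2706,-.5634,.2017]);h=np.radians(-64.3);Y=np.array([np.cos(h),np.sin(h),0]);X=np.array([-Y[1],Y[0],0])
print("start tips",[(sx,sy,proj(s,e+X*sx+Y*sy).round(1)) for sx in(-.0095,.0095) for sy in(-.0585,-.0435,.0435,.0585)])
A=s["frame"][150:260,0:110];B=c["frame"][200:310,150:260]
f=lambda i:cv2.resize(np.clip(i.astype(float)*1.8,0,255).astype(np.uint8),(400,400),interpolation=cv2.INTER_CUBIC)
cv2.imwrite("pics/g.png",np.hstack([f(A),f(B)]))
```

```text
cur cam
(-0.0375, -0.095) [array([138., 324.]), array([127., 265.])]
(-0.0375, 0.095) [array([498., 160.]), array([494., 104.])]
(0.0375, -0.095) [array([236., 401.]), array([227., 340.])]
(0.0375, 0.095) [array([602., 223.]), array([598., 166.])]
0.0
start tips [(-0.0095, -0.0585, array([ 57.9, 229.5])), (-0.0095, -0.0435, array([ 53.1, 232.8])), (-0.0095, 0.0435, array([ 23.5, 253.2])), (-0.0095, 0.0585, array([ 18.1, 257. ])), (0.0095, -0.0585, array([ 64.6, 231. ])), (0.0095, -0.0435, array([ 59.9, 234.4])), (0.0095, 0.0435, array([ 30.5, 255. ])), (0.0095, 0.0585, array([ 25.1, 258.8]))]
```

View pics/g.png

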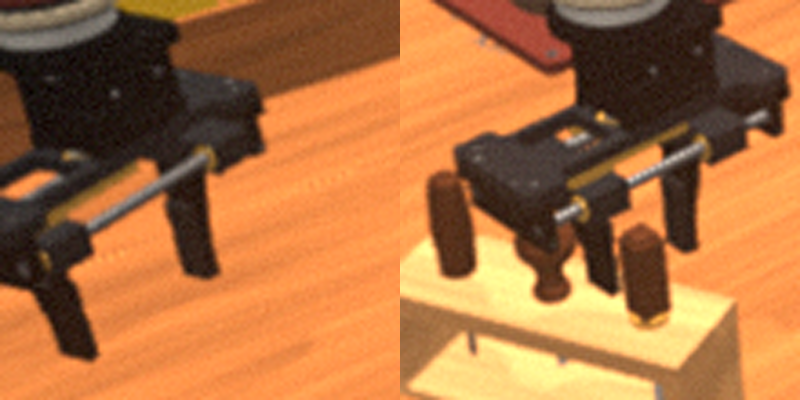

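The fingers and body appear about 7 px higher in scene than the reported TCP predicts, at both poses. The punch itself matches its prediction. I'll check the base and the top view before closing.

Run:
```python
from h import *
s=ctrl.capture("scene");t=ctrl.capture("top")
for z in(0,.01,.02):
    P=[onz(s,u,v,z) for u,v in((157,196.8),(191.8,220),(243.8,196.8))];print(z,((P[0]+P[2])/2).round(4),[p.round(3) for p in P])
e=np.array([.5294,-.2971,.1039])
k=4.0;o=(370,180)
A=cv2.resize(t["frame"][180:320,370:530],None,fx=k,fy=k,interpolation=cv2.INTER_CUBIC);A=np.clip(A.astype(float)*1.8,0,255).astype(np.uint8)
def poly(z,col,w=.0375,l=.095):
    p=np.array([(proj(t,e+[x,y,z])-o+.5)*k for x,y in((-w,-l),(w,-l),(w,l),(-w,l))]).astype(np.int32);cv2.polylines(A,[p],True,col,1)
poly(.09,(0,255,0));poly(.11,(255,255,0));poly(0,(0,0,255),.0095,.04)
cv2.imwrite("pics/h.png",A)
```

```text
0 [-0.0084  0.0049  0.    ] [array([-0.107, -0.097,  0.   ]), array([ 0.1  , -0.099,  0.   ]), array([0.09 , 0.106, 0.   ])]
0.01 [ 0.0083 -0.0051  0.01  ] [array([-0.089, -0.105,  0.01 ]), array([ 0.115, -0.108,  0.01 ]), array([0.106, 0.095, 0.01 ])]
0.02 [ 0.0251 -0.0151  0.02  ] [array([-0.071, -0.114,  0.02 ]), array([ 0.131, -0.116,  0.02 ]), array([0.121, 0.084, 0.02 ])]
```

View pics/h.png

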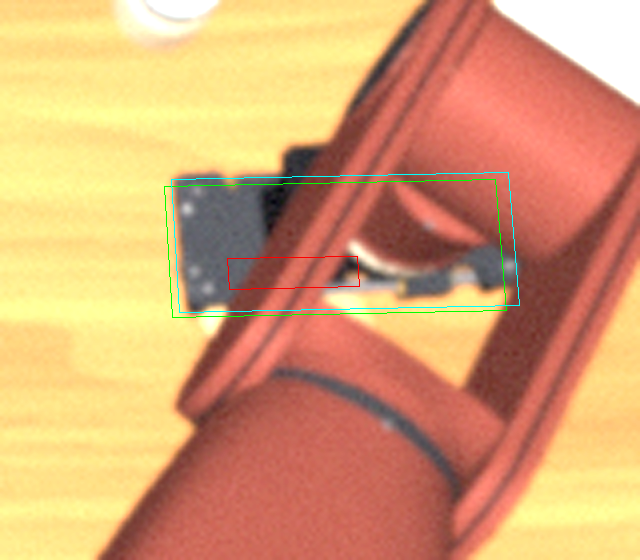

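The top view shows the body horizontally where predicted (its outline matches the cyan box), so the mismatch is in height only: the fingertips sit about 18 mm higher than reported. I'll go down 12 mm more, which stays clear of the board and shoulder either way, then close.

```bash
python3 -m crank '[{"x":0,"y":0,"z":12,"wx":0,"wy":0,"wz":0,"grip":50},{"x":0,"y":0,"z":12,"wx":0,"wy":0,"wz":0,"grip":30},{"x":0,"y":0,"z":12,"wx":0,"wy":0,"wz":0,"grip":20},{"x":0,"y":0,"z":12,"wx":0,"wy":0,"wz":0,"grip":10},{"x":0,"y":0,"z":12,"wx":0,"wy":0,"wz":0,"grip":10},{"x":0,"y":0,"z":12,"wx":0,"wy":0,"wz":0,"grip":10}]' 25
python3 - <<'E'
from h import *
plan((.530,-.2965,.104),-87)
c=ctrl.capture("scene");e=ctrl.read_state()["ee_pos"]
# finger tip line: dark pixels columns near the punch
g=c["frame"].max(2);np.set_printoptions(linewidth=250)
u,v=proj(c,e).astype(int);print(u,v);print(g[v-22:v+12,u-14:u+15])
E
```

```text
clock: 4.03
ee_pos: [0.5301, -0.2965, 0.0922]
tool_rot: [3.14, 0.083, 0.0]
force: [-0.7, 0.6, 0.4]
grip_width: 0.249
gripper_force: 25.0
t 4.025 at [ 0.5301 -0.2965  0.0922] head -87.0 tilt [ 0. -0. -1.] shift mm [ -0.1  -0.  -11.8] wz 0.0 F [-0.7  0.6  0.4] j [-0.64  0.28  1.67  0.    1.19  0.88] grip 21.6 25.0
219 284
[[ 48  72  77  49  34  33  33  33  38  51  71  80  83  63  47  35  29  32  33  32  28  34  97 156 163 160 154 153 154]
 [ 32  46  46  36  29  34  31  33  40  57  77  82  82  81  73  44  34  31  34  30  29  36  90 148 157 155 153 152 156]
 [ 24  29  34  31  34  34  29  31  34  51  78  86  83  80  69  61  48  35  34  32  28  35  87 146 158 153 152 153 152]
 [ 27  26  30  31  29  35  28  30  32  44  75  78  74  67  71  74  70  45  35  31  28  38  92 147 155 150 152 152 149]
 [ 46  26  29  31  32  32  29  24  29  46  65  66  66  74  75  65  60  42  34  32  32  46 100 146 157 149 151 147 150]
 [ 71  29  22  29  31  35  32  33  29  37  59  64  69  69  58  51  47  40  36  32  27  46 102 145 152 149 148 149 156]
 [ 91  37  23  29  27  26  29  29  34  39  57  61  58  51  48  4
[... 2568 characters left out ...]
178 180 181 181 180 170 156 140 132 130 129 129 144 162 171 174 173 173 175 175 177 180 179 185 185 183]
 [175 175 174 177 177 181 182 181 185 178 176 172 175 172 171 173 174 176 174 175 174 172 177 175 178 176 181 179 175]
 [174 170 173 175 176 173 176 180 179 185 182 183 184 181 179 181 179 180 175 177 175 175 174 175 173 176 180 173 148]
 [175 176 174 175 172 172 176 175 174 178 180 180 179 180 178 182 179 181 180 177 177 178 176 176 175 176 178 156 118]
 [166 170 171 177 176 173 176 175 174 173 175 175 178 176 181 179 179 179 180 177 180 179 178 181 176 177 161 124  92]
 [152 154 164 171 171 174 173 177 175 176 175 175 174 176 174 175 180 178 180 179 179 181 180 181 179 166 130  99  91]]
```

Gripped at 21.6 mm, which matches the 22 mm flats. Firming up the grip and lifting.

```bash
python3 -m crank '[{"x":0,"y":0,"z":0,"wx":0,"wy":0,"wz":0,"grip":10},{"x":0,"y":0,"z":-25,"wx":0,"wy":0,"wz":0,"grip":10},{"x":0,"y":0,"z":-60,"wx":0,"wy":0,"wz":0,"grip":10},{"x":0,"y":0,"z":-100,"wx":0,"wy":0,"wz":0,"grip":10},{"x":0,"y":0,"z":-125,"wx":0,"wy":0,"wz":0,"grip":10},{"x":0,"y":0,"z":-130,"wx":0,"wy":0,"wz":0,"grip":10},{"x":0,"y":0,"z":-130,"wx":0,"wy":0,"wz":0,"grip":10},{"x":0,"y":0,"z":-130,"wx":0,"wy":0,"wz":0,"grip":10}]' 50
python3 - <<'E'
from h import *
s=ctrl.read_state();e=s["ee_pos"];off=np.array([.530,-.2965,.085])-[.5301,-.2965,.0922]
o=e+off;print("assumed origin",o)
plan((.5925+.1*.116,.0255-.0,.2222))
c=ctrl.capture("scene");b=np.array(cv2.imread("pics/scene0.png"));
print("pred shoulder",proj(c,o),"shank end",proj(c,o-[0,0,.042]),"tip",proj(c,o-[0,0,.072]))
cv2.imwrite("pics/l.png",c["frame"])
u,v=proj(c,o-[0,0,.072]).astype(int)
np.set_printoptions(linewidth=250)
d=np.abs(c["frame"].astype(int)-b).max(2)
print(v,u);print(d[v-32:v+8,u-12:u+13])
E
```

```text
clock: 5.08
ee_pos: [0.5292, -0.2958, 0.22]
tool_rot: [-3.139, -0.083, 0.004]
force: [0.8, 0.2, -1.3]
grip_width: 0.248
gripper_force: 50.0
assumed origin [ 0.52906427 -0.29582606  0.21277187]
t 5.075 at [ 0.5292 -0.2958  0.22  ] head -87.0 tilt [-0.003  0.002 -1.   ] shift mm [  91.8 -316.9   -1.8] wz 0 F [ 0.8  0.2 -1.3] j [-0.64  0.17  1.55  0.    1.42  0.88] grip 21.6 50.0
pred shoulder [213.80849669 239.00311359] shank end [215.71289289 255.41080939] tip [217.0354774  266.75744528]
266 217
[[ 46  94 106  99 102 105 106 107 105 103 102 102  98  72  15   3   5   3   3   6   2   6   4   4   5]
 [ 29  86 104 102 102 106 105 104 102 102  93  94  92  63  13   3   4   6   2   1   1   3   4   3   2]
 [ 10  54  85 102 113 103 104  99  98  97  96  90  76  43   6   2   3   3   2   4   4   1   5   4   2]
 [  3   9  40  75  94 100 100 103 104  94  75  47  39  25   6   7   2   5   5   4   1   2   3   1   2]
 [  5   7  22  29  49  83 100  89  62  49  37  18  31  26   1   5   1   4   3   2   0   1   5   3   4]
 [  2   7  30  29  20  38  68  46  14  10  25  41  50  28   1   1   6   3   2   2   3
[... 2820 characters left out ...]
  76 103  98  91  85  76  75  88  99  95 103 100  67  12   1   1   4   5   2   2]
 [  2   2   5   3  11  69 108 106 102 105  97  94  94  98  98 100 103  68  10   3   1   2   3   2   4]
 [  3   7   1   4   8  67 111 118 115 107 101 101 101  99  95 102 104  71  25   4   1   6   7   2   4]
 [  5   3   1   2  12  72 113 115 108 103 102 101  99  97  95  97  96  81  26   5   5   5   6   2   2]
 [  4   2   3   1   9  59 100 108 105 101  99  96  98  99  95  97  97  87  38   6   2   3   3   2   7]
 [  2   2   6   6   4  48  91 102  98  98  97  98  98  96  90  97 105  90  45  10   2   2   4   4   4]
 [  3   4   4   2   4  41  85  98  95  99  96  97  96  97  97 100 112  94  48   7   2   0   5   5   4]]
```

```bash
python3 -m crank '[{"x":8,"y":-32,"z":0,"wx":0,"wy":0,"wz":0,"grip":10},{"x":20,"y":-80,"z":0,"wx":0,"wy":0,"wz":0,"grip":10},{"x":32,"y":-130,"z":0,"wx":0,"wy":0,"wz":0,"grip":10},{"x":45,"y":-180,"z":0,"wx":0,"wy":0,"wz":0,"grip":10},{"x":58,"y":-232,"z":0,"wx":0,"wy":0,"wz":0,"grip":10},{"x":70,"y":-280,"z":0,"wx":0,"wy":0,"wz":0,"grip":10},{"x":77,"y":-309,"z":8,"wx":0,"wy":0,"wz":0,"grip":10},{"x":79.3,"y":-318.3,"z":20,"wx":0,"wy":0,"wz":0,"grip":10},{"x":79.3,"y":-318.3,"z":20,"wx":0,"wy":0,"wz":0,"grip":10},{"x":79.3,"y":-318.3,"z":20,"wx":0,"wy":0,"wz":0,"grip":10}]' 55
python3 - <<'E'
from h import *
import pickle
s=ctrl.read_state();e=s["ee_pos"];plan((.5925,.0255,.202))
o=e+[0,0,-.0072];np.set_printoptions(linewidth=250)
for n in("scene","top"):
    c=ctrl.capture(n);b=pickle.load(open(n+"0.pkl","rb"))["frame"]
    d=np.abs(c["frame"].astype(int)-b).max(2)
    S,E=proj(c,o-[0,0,.042]),proj(c,o-[0,0,.072]);print(n,"shoulder",proj(c,o),"shank end",S,"tip",E,"hole pred",proj(c,[.5925,.0255,.08]))
    u,v=E.astype(int)
    if n=="scene":print(v,u);print(d[v-16:v+5,u-9:u+10])
cv2.imwrite("pics/m.png",c["frame"])
E
```

```text
clock: 6.38
ee_pos: [0.5922, 0.0243, 0.2017]
tool_rot: [3.14, 0.081, -0.001]
force: [0.9, 0.0, -0.8]
grip_width: 0.252
gripper_force: 55.0
t 6.375 at [0.5922 0.0243 0.2017] head -87.0 tilt [-0.001 -0.    -1.   ] shift mm [ 0.4 -1.1 -0.3] wz 0 F [ 0.9  0.  -0.8] j [-0.09  0.14  1.61 -0.    1.38  1.43] grip 21.9 55.0
scene shoulder [339.3042149  206.23734096] shank end [338.91247041 221.22113075] tip [338.63966631 231.62718153] hole pred [338.67762696 245.83820572]
231 338
[[ 2  4  3  4  1  2  3 19 29 15 11  4  5  6  7  3  2  3  3]
 [ 2  3  2  5  2  3  2 16 31 31 32 12  1  1  3  1  4  4  2]
 [ 3  6  4  7  4  5  8 31 45 37 20  6  4  5  3  6  4  3  7]
 [ 3  3  1  6  1  2  3  7 15 11  7  5  8  6  3  2  1  4  1]
 [ 6  6  2  6  2  4  1 17 20 25 31  9  2  5  5  2  7  3  3]
 [ 8  3  7  5  3  9  8 27 36 34 28  7  2  7  2  3  2  2  5]
 [ 4  3  6  3  5  2  5  7 22 23 13  5  4  3  8  4  2  2  3]
 [ 4  5  3  3  5  7  6  8 37 39 22  1  7  4  5  2  1  2  5]
 [ 5  3  6  1  4  4  2 11 47 46 18  3  6  2  6  6  4  5  4]
 [ 5  7  8  4  4  5  3 18 66 67 26  3  4  4  3  1  2  2  4]
 [ 4  3  5  1  8  4  7 21 83 84 33  2  4  7  2  5  4  3  4]
 [ 5  3  1  2  8  3  5 26 80 84 31  4  4  1  3  3  4  8  3]
 [ 3  3  2  4  6  1  8 24 83 84 36  2  4  6  5  2  3  7  6]
 [ 3  1  2  5  3  6  6 21 88 88 34  1  6  4  8  6  2  3  2]
 [ 4  7  4  3  4  5  1 29 90 84 33  1  7  3  4  6  2  6  5]
 [ 1  6  2  1  3  1  3 19 64 64 19  3  6  1  7  6  4  5  3]
 [ 4  2  2  1  4  1  4  7 19 26 11  5 10  6  4  4  5  4  6]
 [ 5  3  1  6  1  2  2  4  2  6  4  1  4  1  4  5  4  5  2]
 [ 5  5  3  2  4  5  2  2  3  4  3  5  4  2  9  6  3  3  5]
 [ 3  4  3  5  3  5  5  5  4  4  1  1  2  5  3  5  5  7  5]
 [ 2  5  3  4  4  5  1  1  5  1  3  8  1  2  5  6  3  4  2]]
top shoulder [310.77004678 217.24712186] shank end [310.64638299 221.0858617 ] tip [310.56318383 223.66870897] hole pred [309.98269281 226.99655479]
```

```bash
python3 -m crank '[{"x":0.5,"y":-1,"z":15,"wx":0,"wy":0,"wz":0,"grip":10},{"x":0.5,"y":-1,"z":30,"wx":0,"wy":0,"wz":0,"grip":10},{"x":0.5,"y":-1,"z":40,"wx":0,"wy":0,"wz":0,"grip":10},{"x":0.5,"y":-1,"z":47,"wx":0,"wy":0,"wz":0,"grip":10},{"x":0.5,"y":-1,"z":47,"wx":0,"wy":0,"wz":0,"grip":10},{"x":0.5,"y":-1,"z":47,"wx":0,"wy":0,"wz":0,"grip":10}]' 60
python3 - <<'E'
from h import *
import pickle
plan((.5925,.0255,.202))
c=ctrl.capture("scene");A=c["frame"][205:275,295:385];b=pickle.load(open("scene0.pkl","rb"))["frame"][205:275,295:385]
f=lambda i:cv2.resize(np.clip(i.astype(float)*1.6,0,255).astype(np.uint8),(400,311),interpolation=cv2.INTER_CUBIC)
cv2.imwrite("pics/n.png",np.hstack([f(A),f(b)]))
E
```

```text
clock: 7.22
ee_pos: [0.5932, 0.0266, 0.1555]
tool_rot: [3.14, 0.083, 0.001]
force: [0.3, 0.7, -1.2]
grip_width: 0.246
gripper_force: 60.0
t 7.225 at [0.5932 0.0266 0.1555] head -87.0 tilt [ 0.001 -0.    -1.   ] shift mm [ -0.7   1.1 -46.5] wz 0 F [ 0.3  0.7 -1.2] j [-0.09  0.18  1.66 -0.    1.3   1.43] grip 21.4 60.0
```

View pics/n.png

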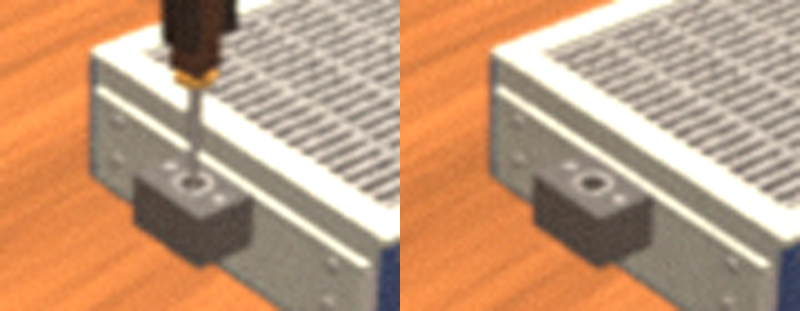

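The pin stands in the right column over the hole mouth (crop 193,183 against hole centre 193,184). I'll check numerically where the tip ends.

Run:
```python
from h import *
import pickle
np.set_printoptions(linewidth=250)
a=np.mean([ctrl.capture("scene")["frame"].astype(float) for _ in range(4)],0).mean(2);b=pickle.load(open("scene0.pkl","rb"))
c=b;b=b["frame"].astype(float).mean(2)
print("cols 330-346, rows 236-252");print(a[236:253,330:347].astype(int));print(b[236:253,330:347].astype(int))
e=ctrl.read_state()["ee_pos"];print(e,"tip",proj(c,e-[0,0,.0792]))
```

```text
cols 330-346, rows 236-252
[[ 80  85 106 139 163 157 121  84  74  73  75  80  81  79  84 104 134]
 [ 79  79  80  95 127 155 151 117  81  75  77  81  82  80  81  83  91]
 [ 80  80  79  78  87 107 124 114  82  79  90  84  80  81  80  80  81]
 [ 81  82  82  81  81  85  89  86  80 102 128 113  90  81  81  81  83]
 [ 83  82  85  86  86  85  84  75  76 106 150 156 129  98  82  80  82]
 [ 84  90 103 105  96  88  83  77  74  85 116 146 158 141 111  90  80]
 [ 87  98 119 126 114  91  83  77  71  75  89 104 129 152 154 129  99]
 [ 88  87  92  98  97  95  93  87  77  82  95  94  95 116 145 157 142]
 [ 87  85  86  88 100 111 104  90  78  89 112 114 103  91 103 127 152]
 [ 88  88  87  97 115 108  77  66  70  72  84 110 120  94  83  93 116]
 [ 86  88  89  98 109  99  67  59  69  64  71 104 118  96  85  84  88]
 [ 72  85  89  92 102 109  96  82  88  93 105 120 111  91  86  86  85]
 [ 54  69  82  88  91  99  99  98 109 113 107  99  93  95  99  90  86]
 [ 45  49  63  75  84  89  92  91  93  96  92  87  96 118 129 108  91]
 [ 45  44  46  53  67  83  88  88  87  85  87  88  93 107 116 103  87]
 [ 44  4
[... 709 characters left out ...]
 83  85  86  99 109 104  97  93 102 113 111  98  90  98 124 149]
 [ 87  83  86  97 112 106  75  62  58  63  84 108 112  92  80  93 113]
 [ 82  87  88  96 106  96  67  48  47  51  67  99 117  93  83  82  87]
 [ 72  83  84  90  97 107  90  72  72  81 103 113 106  87  82  84  84]
 [ 53  65  80  85  89  95  97  97 104 113 102  94  91  94  94  90  87]
 [ 42  51  61  74  80  86  87  89  92  91  87  85  91 116 125 107  88]
 [ 42  44  48  52  66  82  87  84  86  87  86  82  89 106 112 101  86]
 [ 46  41  44  46  50  62  74  85  85  85  86  88  86  87  86  79  66]
 [ 41  47  44  42  44  45  56  69  81  85  84  82  80  74  61  53  47]]
[0.5931244  0.02662638 0.15550517] tip [339.13033971 246.98967692]
```

The pin is inside the hole: pixels at column 338, rows 245–247 brightened. Pressing the button now.

```bash
python3 -m crank '[{"x":0,"y":0,"z":4,"wx":0,"wy":0,"wz":0,"grip":10},{"x":0,"y":0,"z":7,"wx":0,"wy":0,"wz":0,"grip":10},{"x":0,"y":0,"z":7,"wx":0,"wy":0,"wz":0,"grip":10},{"x":0,"y":0,"z":7,"wx":0,"wy":0,"wz":0,"grip":10}]'
python3 -m crank '[{"x":0,"y":0,"z":2,"wx":0,"wy":0,"wz":0,"grip":10},{"x":0,"y":0,"z":3.5,"wx":0,"wy":0,"wz":0,"grip":10},{"x":0,"y":0,"z":3.5,"wx":0,"wy":0,"wz":0,"grip":10},{"x":0,"y":0,"z":3.5,"wx":0,"wy":0,"wz":0,"grip":10}]'
```

```text
clock: 7.98
ee_pos: [0.5932, 0.0266, 0.1485]
tool_rot: [3.14, 0.083, 0.001]
force: [0.9, -0.7, 2.4]
grip_width: 0.246
gripper_force: 60.0
clock: 8.48
ee_pos: [0.5931, 0.0266, 0.1448]
tool_rot: [3.14, 0.083, 0.001]
force: [0.1, 0.6, 3.4]
grip_width: 0.253
gripper_force: 60.0
```

```bash
python3 -m crank '[{"x":0,"y":0,"z":1.2,"wx":0,"wy":0,"wz":0,"grip":10},{"x":0,"y":0,"z":1.2,"wx":0,"wy":0,"wz":0,"grip":10},{"x":0,"y":0,"z":1.2,"wx":0,"wy":0,"wz":0,"grip":10}]'
python3 -c "
from h import *
F=[]
for i in range(6): ctrl.capture('top');F.append(ctrl.read_state()['force'])
print(np.mean(F,0),ctrl.read_state()['ee_pos'])"
```

```text
clock: 8.85
ee_pos: [0.5932, 0.0266, 0.144]
tool_rot: [3.14, 0.083, 0.002]
force: [0.3, 0.2, 7.3]
grip_width: 0.252
gripper_force: 60.0
[0.09954645 0.25199768 6.18929451] [0.59319625 0.02663168 0.1439499 ]
```

Mean force of 7 N net means the button is bottomed. Pushing the slide out along the extractor's -x.

```bash
python3 -m crank '[{"x":-0.8,"y":5,"z":0,"wx":0,"wy":0,"wz":0,"grip":10},{"x":-2,"y":12,"z":0,"wx":0,"wy":0,"wz":0,"grip":10},{"x":-3.4,"y":20,"z":0,"wx":0,"wy":0,"wz":0,"grip":10},{"x":-4.8,"y":28,"z":0,"wx":0,"wy":0,"wz":0,"grip":10},{"x":-6.1,"y":36,"z":0,"wx":0,"wy":0,"wz":0,"grip":10},{"x":-7.5,"y":44,"z":0,"wx":0,"wy":0,"wz":0,"grip":10},{"x":-8.5,"y":50,"z":0,"wx":0,"wy":0,"wz":0,"grip":10},{"x":-8.5,"y":50,"z":0,"wx":0,"wy":0,"wz":0,"grip":10}]'
python3 - <<'E'
from h import *
import pickle
F=[]
for i in range(4):
    t=ctrl.capture("top");F.append(ctrl.read_state()["force"])
print(np.mean(F,0),ctrl.read_state()["ee_pos"])
b=pickle.load(open("top0.pkl","rb"))["frame"].astype(float).mean(2);a=t["frame"].astype(float).mean(2)
s=ctrl.capture("scene");b2=pickle.load(open("scene0.pkl","rb"))["frame"].astype(float).mean(2)
cv2.imwrite("pics/p.png",s["frame"])
f=np.array([-.116,-.993,0])
# expected block top-front corner for slide = d ; dark/grey test along bench in front
print([(d,(proj(s,np.array([.5925,.0255,.06])+f*(.02+d))).round(1).tolist()) for d in(0,.04,.045,.09)])
for d in range(0,100,5):
    u,v=proj(s,np.array([.5925,.0255,.08])+f*(.012+d/1000)).round().astype(int);print(d,(u,v),s["frame"][v,u],end=" | ")
E
```

```text
clock: 10.15
ee_pos: [0.5874, -0.0238, 0.1439]
tool_rot: [-3.14, -0.082, -0.002]
force: [0.8, 0.5, 6.4]
grip_width: 0.246
gripper_force: 60.0
[0.22467633 0.34922112 6.46718602] [ 0.58738949 -0.02365473  0.14396278]
[(0, [332.4, 255.1]), (0.04, [319.9, 260.5]), (0.045, [318.3, 261.2]), (0.09, [303.8, 267.6])]
0 (np.int64(335), np.int64(247)) [52 51 55] | 5 (np.int64(333), np.int64(248)) [ 64  89 118] | 10 (np.int64(332), np.int64(249)) [ 55  88 131] | 15 (np.int64(330), np.int64(249)) [101 121 141] | 20 (np.int64(329), np.int64(250)) [130 145 151] | 25 (np.int64(327), np.int64(251)) [ 88  96 103] | 30 (np.int64(326), np.int64(251)) [105 113 122] | 35 (np.int64(324), np.int64(252)) [60 67 73] | 40 (np.int64(323), np.int64(253)) [69 75 83] | 45 (np.int64(321), np.int64(253)) [59 65 73] | 50 (np.int64(319), np.int64(254)) [ 99 108 118] | 55 (np.int64(318), np.int64(255)) [81 87 95] | 60 (np.int64(316), np.int64(256)) [53 58 66] | 65 (np.int64(315), np.int64(256)) [41 46 56] | 70 (np.int64(313), np.int64(257)) [39 46 54] | 75 (np.int64(311), np.int64(258)) [40 45 53] | 80 (np.int64(310), np.int64(258)) [39 44 54] | 85 (np.int64(308), np.int64(259)) [ 46  83 138] | 90 (np.int64(306), np.int64(260)) [ 45  88 152] | 95 (np.int64(305), np.int64(260)) [ 45  88 152] |
```

The slide is about 45 mm out with the button still held. Continuing to the stop.

```bash
python3 -m crank '[{"x":-1,"y":6,"z":0,"wx":0,"wy":0,"wz":0,"grip":10},{"x":-2.4,"y":14,"z":0,"wx":0,"wy":0,"wz":0,"grip":10},{"x":-3.7,"y":22,"z":0,"wx":0,"wy":0,"wz":0,"grip":10},{"x":-5.1,"y":30,"z":0,"wx":0,"wy":0,"wz":0,"grip":10},{"x":-6.5,"y":38,"z":0,"wx":0,"wy":0,"wz":0,"grip":10},{"x":-7.3,"y":43,"z":0,"wx":0,"wy":0,"wz":0,"grip":10},{"x":-7.3,"y":43,"z":0,"wx":0,"wy":0,"wz":0,"grip":10},{"x":-7.3,"y":43,"z":0,"wx":0,"wy":0,"wz":0,"grip":10}]'
python3 -c "
from h import *
F=[]
for i in range(4): ctrl.capture('top');F.append(ctrl.read_state()['force'])
print(np.mean(F,0),ctrl.read_state()['ee_pos'])"
```

```text
clock: 11.4
ee_pos: [0.5825, -0.0663, 0.144]
tool_rot: [-3.139, -0.083, -0.002]
force: [0.3, 1.9, 6.3]
grip_width: 0.248
gripper_force: 60.0
[1.01533663 1.93748795 6.25244142] [ 0.5824547  -0.06631477  0.14394485]
```

```bash
python3 -m crank '[{"x":-0.3,"y":2,"z":0,"wx":0,"wy":0,"wz":0,"grip":10},{"x":-0.5,"y":3,"z":0,"wx":0,"wy":0,"wz":0,"grip":10},{"x":-0.5,"y":3,"z":0,"wx":0,"wy":0,"wz":0,"grip":10},{"x":-0.5,"y":3,"z":0,"wx":0,"wy":0,"wz":0,"grip":10}]'
python3 - <<'E'
from h import *
import pickle
F=[]
for i in range(4): s=ctrl.capture("scene");F.append(ctrl.read_state()["force"])
print(np.mean(F,0),ctrl.read_state()["ee_pos"])
f=np.array([-.116,-.993,0]);g=np.array([.993,-.116,0]);b=pickle.load(open("scene0.pkl","rb"))["frame"]
for im,ds,n in((b,range(0,40,2),"start"),(s["frame"],range(84,130,2),"now")):
    print(n,end=" ")
    for d in ds:
        u,v=proj(s,np.array([.5925,.0255,.08])+f*(d/1000)-g*.018);p=cv2.getRectSubPix(im,(1,1),(float(u),float(v)))[0,0];print(d,p.tolist(),end=" ")
    print()
E
```

```text
clock: 12.1
ee_pos: [0.5822, -0.0684, 0.1439]
tool_rot: [-3.138, -0.083, -0.002]
force: [0.9, 4.7, 6.9]
grip_width: 0.246
gripper_force: 60.0
[0.51849972 4.30400156 7.06190235] [ 0.58214668 -0.06844152  0.14394808]
start 0 [90, 97, 104] 2 [88, 95, 102] 4 [85, 92, 99] 6 [81, 87, 95] 8 [79, 84, 93] 10 [77, 82, 90] 12 [77, 83, 91] 14 [79, 85, 92] 16 [80, 85, 93] 18 [76, 82, 90] 20 [68, 75, 82] 22 [57, 64, 70] 24 [45, 51, 57] 26 [37, 42, 50] 28 [39, 45, 53] 30 [46, 52, 60] 32 [57, 65, 72] 34 [65, 76, 82] 36 [71, 82, 87] 38 [67, 77, 83] 
now 84 [69, 76, 83] 86 [71, 79, 85] 88 [77, 84, 91] 90 [82, 89, 98] 92 [82, 88, 97] 94 [83, 90, 99] 96 [81, 89, 97] 98 [82, 88, 97] 100 [82, 88, 96] 102 [81, 88, 96] 104 [82, 89, 96] 106 [84, 90, 97] 108 [84, 89, 97] 110 [74, 79, 87] 112 [62, 67, 75] 114 [48, 54, 62] 116 [42, 48, 57] 118 [39, 50, 66] 120 [40, 59, 87] 122 [40, 67, 111] 124 [42, 75, 128] 126 [42, 80, 137] 128 [41, 79, 138]
```

The block's front edge moved from about 22 to 112.5 mm and the force rose to 4.3 N, so the slide is at its stop. Easing back and lifting out.

```bash
python3 -m crank '[{"x":0.7,"y":-4,"z":0,"wx":0,"wy":0,"wz":0,"grip":10},{"x":0.7,"y":-4.5,"z":-8,"wx":0,"wy":0,"wz":0,"grip":10},{"x":0.7,"y":-4.5,"z":-25,"wx":0,"wy":0,"wz":0,"grip":10},{"x":0.7,"y":-4.5,"z":-50,"wx":0,"wy":0,"wz":0,"grip":10},{"x":0.7,"y":-4.5,"z":-72,"wx":0,"wy":0,"wz":0,"grip":10},{"x":0.7,"y":-4.5,"z":-78,"wx":0,"wy":0,"wz":0,"grip":10},{"x":0.7,"y":-4.5,"z":-78,"wx":0,"wy":0,"wz":0,"grip":10},{"x":0.7,"y":-4.5,"z":-78,"wx":0,"wy":0,"wz":0,"grip":10}]'
python3 - <<'E'
from h import *
plan((.5301,-.2965,.222),-87)
s=ctrl.capture("scene");f=np.array([-.116,-.993,0]);g=np.array([.993,-.116,0])
for d in range(100,126,2):
    u,v=proj(s,np.array([.5925,.0255,.08])+f*(d/1000)-g*.018);print(d,cv2.getRectSubPix(s["frame"],(1,1),(float(u),float(v)))[0,0].tolist(),end=" ")
E
```

```text
clock: 13.3
ee_pos: [0.5813, -0.0654, 0.22]
tool_rot: [-3.14, -0.083, 0.004]
force: [0.8, 0.1, -0.7]
grip_width: 0.248
gripper_force: 60.0
t 13.3 at [ 0.5813 -0.0654  0.22  ] head -87.0 tilt [-0.002  0.001 -1.   ] shift mm [-63.3 228.1  -2.1] wz 0.0 F [ 0.8  0.1 -0.7] j [-0.25  0.12  1.61  0.    1.42  1.27] grip 21.6 60.0
100 [79, 85, 94] 102 [81, 87, 95] 104 [81, 88, 96] 106 [79, 87, 95] 108 [74, 82, 91] 110 [63, 71, 78] 112 [50, 57, 65] 114 [39, 44, 53] 116 [37, 47, 61] 118 [38, 55, 82] 120 [41, 70, 114] 122 [43, 76, 130] 124 [44, 80, 138]
```

```bash
python3 -m crank '[{"x":-9,"y":32,"z":0,"wx":0,"wy":0,"wz":0,"grip":10},{"x":-22,"y":80,"z":0,"wx":0,"wy":0,"wz":0,"grip":10},{"x":-36,"y":130,"z":0,"wx":0,"wy":0,"wz":0,"grip":10},{"x":-50,"y":180,"z":0,"wx":0,"wy":0,"wz":0,"grip":10},{"x":-60,"y":215,"z":0,"wx":0,"wy":0,"wz":0,"grip":10},{"x":-63.3,"y":228,"z":0,"wx":0,"wy":0,"wz":0,"grip":10},{"x":-63.3,"y":228,"z":0,"wx":0,"wy":0,"wz":0,"grip":10},{"x":-63.3,"y":228,"z":0,"wx":0,"wy":0,"wz":0,"grip":10},{"x":-63.3,"y":228,"z":0,"wx":0,"wy":0,"wz":0,"grip":10}]'
python3 - <<'E'
from h import *
for i in range(3): c=ctrl.capture("scene")
plan((.5301,-.2965,.222),-87)
b=cv2.imread("pics/l.png");np.set_printoptions(linewidth=250)
# same pose as the picture taken just after lifting (l.png): compare the pin
for im in(b,c["frame"]): print(im[240:264:3,205:226].mean(2).astype(int))
E
```

```text
clock: 14.48
ee_pos: [0.5314, -0.2952, 0.2213]
tool_rot: [-3.14, -0.086, -0.0]
force: [-0.4, -0.2, -2.0]
grip_width: 0.246
gripper_force: 60.0
t 14.625 at [ 0.5313 -0.2958  0.2215] head -86.9 tilt [ 0. -0. -1.] shift mm [-1.2  0.7 -0.5] wz 0.002 F [ 0.3 -0.7 -0.5] j [-0.64  0.17  1.55  0.    1.42  0.88] grip 21.7 60.0
[[ 95  96  77  71  74  69  65  69  78  74  69  71  80  94  99  98  98  96  98  96 101]
 [ 98 100  98  99  99  97  79  73  73  75  86  98 100 101 100 105 101  99  98  96  92]
 [ 95  94  98  98 101  92  82  70  71  68  79  95  99  99  96  96  95  94  94  97 101]
 [100 101 100 102 100  98  95  79  70  70  72  87 100  99 102 107 106 105 104 103 101]
 [ 98  96  96  99  94  98  95  84  74  69  69  87 102 103 101  99  93  96  90  90  91]
 [100 100 103 103 106 104 102  89  75  75  77  94  95  91  86  84  87  87  89  87  94]
 [100 102 101  96  97  95  94  88  82  76  73  78  87  94  94  95  97  96  97  97  98]
 [ 88  88  85  85  87  91  91  96  91  80  72  76  94  98 101  98 100  98  98 100  93]]
[[ 98  97  93  80  69  71  67  66  64  68  64  65  76  86  97 100  98 100  99  98 100]
 [ 97  98 100 100 101  98  95  73  74  72  75  89  99 101 102 103  98  96  97  97  93]
 [ 98  97  94  97  98 100  96  78  72  74  70  89  98  96  94  95  91  96  92  99 100]
 [101  99 100 104 100  97  98  85  74  70  68  77  95 103 103 105 105 106 105 102 102]
 [ 97  97  99  95  96  97  99  98  79  72  70  73  93 102 101  99  96  93  91  90  90]
 [ 97  99 104 103 105 106 101 100  86  77  71  74  85  88  89  83  87  87  92  88  94]
 [103 103 102 101  97  93  90  87  85  74  71  73  84  92  96  94  96  96 100  98 101]
 [ 88  89  83  88  87  86  92  93  96  92  77  71  83  96 101 101 100 101  98  98  97]]
```

The pin is unmoved in the hand; its shift matches the TCP offset. Descending into the home hole with the 1.2 mm correction.

```bash
python3 -m crank '[{"x":-1.2,"y":0.7,"z":0,"wx":0,"wy":0,"wz":0,"grip":10},{"x":-1.2,"y":0.7,"z":20,"wx":0,"wy":0,"wz":0,"grip":10},{"x":-1.2,"y":0.7,"z":40,"wx":0,"wy":0,"wz":0,"grip":10},{"x":-1.2,"y":0.7,"z":50,"wx":0,"wy":0,"wz":0,"grip":10},{"x":-1.2,"y":0.7,"z":60,"wx":0,"wy":0,"wz":0,"grip":10},{"x":-1.2,"y":0.7,"z":70,"wx":0,"wy":0,"wz":0,"grip":10},{"x":-1.2,"y":0.7,"z":80,"wx":0,"wy":0,"wz":0,"grip":10},{"x":-1.2,"y":0.7,"z":80,"wx":0,"wy":0,"wz":0,"grip":10}]'
python3 -c "
from h import *
plan((.5301,-.2965,.0927),-87)"
```

```text
clock: 15.62
ee_pos: [0.5292, -0.2969, 0.1402]
tool_rot: [-3.139, -0.083, 0.002]
force: [1.3, -0.1, -1.4]
grip_width: 0.248
gripper_force: 60.0
t 15.625 at [ 0.5292 -0.2969  0.1402] head -87.0 tilt [-0.001  0.001 -1.   ] shift mm [ 1.  -0.3 47.5] wz 0.0 F [ 1.3 -0.1 -1.4] j [-0.64  0.23  1.64  0.    1.28  0.88] grip 21.6 60.0
```

```bash
python3 -m crank '[{"x":0.5,"y":-0.2,"z":10,"wx":0,"wy":0,"wz":0,"grip":10},{"x":0.5,"y":-0.2,"z":22,"wx":0,"wy":0,"wz":0,"grip":10},{"x":0.5,"y":-0.2,"z":34,"wx":0,"wy":0,"wz":0,"grip":10},{"x":0.5,"y":-0.2,"z":42,"wx":0,"wy":0,"wz":0,"grip":10},{"x":0.5,"y":-0.2,"z":46,"wx":0,"wy":0,"wz":0,"grip":10},{"x":0.5,"y":-0.2,"z":46,"wx":0,"wy":0,"wz":0,"grip":10},{"x":0.5,"y":-0.2,"z":46,"wx":0,"wy":0,"wz":0,"grip":10}]'
python3 -c "
from h import *
for i in range(3): ctrl.capture('top')
plan((.5301,-.2965,.0922),-87)"
```

```text
clock: 16.5
ee_pos: [0.5305, -0.2973, 0.0958]
tool_rot: [3.14, 0.083, 0.001]
force: [0.6, 0.6, -0.1]
grip_width: 0.25
gripper_force: 60.0
t 16.65 at [ 0.5305 -0.2973  0.0958] head -87.0 tilt [ 0.001 -0.001 -1.   ] shift mm [-0.4 -0.9  3.6] wz 0.0 F [-0.3 -0.4 -1.7] j [-0.64  0.27  1.67  0.    1.2   0.88] grip 21.6 60.0
```

```bash
python3 -m crank '[{"x":-0.4,"y":-0.8,"z":2,"wx":0,"wy":0,"wz":0,"grip":10},{"x":-0.4,"y":-0.8,"z":3.6,"wx":0,"wy":0,"wz":0,"grip":10},{"x":-0.4,"y":-0.8,"z":3.6,"wx":0,"wy":0,"wz":0,"grip":10},{"x":-0.4,"y":-0.8,"z":3.6,"wx":0,"wy":0,"wz":0,"grip":10}]'
python3 -c "
from h import *
F=[]
for i in range(4): ctrl.capture('top');F.append(ctrl.read_state()['force'])
print(np.mean(F,0));plan((.5301,-.2965,.0922),-87)"
```

```text
clock: 17.15
ee_pos: [0.5299, -0.2963, 0.0922]
tool_rot: [3.14, 0.083, 0.0]
force: [-1.5, 1.8, 3.8]
grip_width: 0.248
gripper_force: 60.0
[-1.85549844  2.23747684  5.29460779]
t 17.35 at [ 0.5299 -0.2963  0.0922] head -87.0 tilt [ 0.  0. -1.] shift mm [0.2 0.2 0. ] wz 0.0 F [-2.4  2.3  5.2] j [-0.64  0.28  1.67  0.    1.19  0.88] grip 21.5 60.0
```

Seated on the board with about 6 N. Opening, then retreating straight up.

```bash
python3 -m crank '[{"x":0,"y":0,"z":0,"wx":0,"wy":0,"wz":0,"grip":26},{"x":0,"y":0,"z":0,"wx":0,"wy":0,"wz":0,"grip":34},{"x":0,"y":0,"z":0,"wx":0,"wy":0,"wz":0,"grip":46},{"x":0,"y":0,"z":0,"wx":0,"wy":0,"wz":0,"grip":50},{"x":0,"y":0,"z":0,"wx":0,"wy":0,"wz":0,"grip":50},{"x":0,"y":0,"z":-30,"wx":0,"wy":0,"wz":0,"grip":50},{"x":0,"y":0,"z":-75,"wx":0,"wy":0,"wz":0,"grip":50},{"x":0,"y":0,"z":-120,"wx":0,"wy":0,"wz":0,"grip":50},{"x":0,"y":0,"z":-150,"wx":0,"wy":0,"wz":0,"grip":50},{"x":0,"y":0,"z":-150,"wx":0,"wy":0,"wz":0,"grip":50}]'
python3 - <<'E'
from h import *
import pickle
c=ctrl.capture("scene");b=pickle.load(open("scene0.pkl","rb"))["frame"]
plan((.5301,-.2965,.25),-87)
d=np.abs(c["frame"].astype(int)-b).max(2);w=d[235:330,140:320]
print("changed px rack/jar region (>30):",(w>30).sum());ys,xs=np.where(w>30);print(list(zip(xs+140,ys+235))[:40])
print("bricks", (d[178:205,345:392]>30).sum())
f=np.array([-.116,-.993,0]);g=np.array([.993,-.116,0])
for q in range(100,126,2):
    u,v=proj(c,np.array([.5925,.0255,.08])+f*(q/1000)-g*.018);print(q,cv2.getRectSubPix(c["frame"],(1,1),(float(u),float(v)))[0,0].tolist(),end=" ")
E
```

```text
clock: 18.6
ee_pos: [0.5314, -0.2975, 0.2454]
tool_rot: [3.136, 0.083, 0.008]
force: [0.1, 0.2, -0.3]
grip_width: 0.574
gripper_force: 0.0
t 18.65 at [ 0.5304 -0.2968  0.2428] head -87.0 tilt [ 0.002 -0.002 -1.   ] shift mm [-0.2 -0.3 -7.2] wz 0.0 F [0.2 0.7 0.1] j [-0.64  0.15  1.53 -0.    1.46  0.88] grip 50.0 0.0
changed px rack/jar region (>30): 990
[(np.int64(289), np.int64(235)), (np.int64(290), np.int64(235)), (np.int64(291), np.int64(235)), (np.int64(292), np.int64(235)), (np.int64(306), np.int64(235)), (np.int64(307), np.int64(235)), (np.int64(308), np.int64(235)), (np.int64(309), np.int64(235)), (np.int64(310), np.int64(235)), (np.int64(311), np.int64(235)), (np.int64(312), np.int64(235)), (np.int64(313), np.int64(235)), (np.int64(314), np.int64(235)), (np.int64(289), np.int64(236)), (np.int64(290), np.int64(236)), (np.int64(291), np.int64(236)), (np.int64(292), np.int64(236)), (np.int64(293), np.int64(236)), (np.int64(304), np.int64(236)), (np.int64(305), np.int64(236)), (np.int64(306), np.int64(236)), (np.int64(307), np.int64(236)), (np.int64(308), np.int64(236)), (np.int64(309), np.int64(236)), (np.int64(310), np.int64(236)), (np.int64(311), np.int64(236)), (np.int64(312), np.int64(236)), (np.int64(313), np.int64(236)), (np.int64(314), np.int64(236)), (np.int64(289), np.int64(237)), (np.int64(290), np.int64(237)), (np.int64(291), np.int64(237)), (np.int64(292), np.int64(237)), (np.int64(293), np.int64(237)), (np.int64(294), np.int64(237)), (np.int64(301), np.int64(237)), (np.int64(302), np.int64(237)), (np.int64(303), np.int64(237)), (np.int64(304), np.int64(237)), (np.int64(305), np.int64(237))]
bricks 0
100 [79, 85, 94] 102 [80, 87, 96] 104 [82, 88, 96] 106 [81, 87, 94] 108 [74, 80, 89] 110 [63, 69, 77] 112 [50, 56, 64] 114 [40, 44, 52] 116 [38, 47, 62] 118 [38, 55, 83] 120 [41, 70, 115] 122 [41, 75, 128] 124 [42, 78, 136]
```

Run:
```python
from h import *
import pickle
c=ctrl.capture("scene");b=pickle.load(open("scene0.pkl","rb"))["frame"]
d=np.abs(c["frame"].astype(int)-b).max(2)
ys,xs=np.where(d[238:330,140:250]>25);print("rack",len(xs),sorted(set(xs+140)),sorted(set(ys+238)))
print("jar",(d[310:360,275:315]>25).sum(),"punch handle",(d[255:295,205:232]>25).sum())
plan((.5301,-.2965,.25),-87)
```

```text
rack 3 [np.int64(210), np.int64(223), np.int64(224)] [np.int64(264), np.int64(285)]
jar 0 punch handle 3
t 18.7 at [ 0.5296 -0.2962  0.2411] head -87.0 tilt [-0.  0. -1.] shift mm [ 0.5  0.3 -8.9] wz 0.0 F [-0.5 -0.3 -1. ] j [-0.64  0.15  1.53 -0.    1.46  0.88] grip 50.2 0.0
```

The rack, punch, jar and bricks match the start picture, and the slide is about 90 mm out. Handing in.

```bash
python3 -c "
from rig import ctrl
print(ctrl.hand_in())"
```

```text
the job is handed in; nothing more can be done
None
```

I handed the job in: the filter slide is out about 90 mm at its stop, the punch is back upright in its own rack hole, and the rack, jar and bricks look unchanged from the start picture; I did not check directly that the button sprang back, and no verdict came back.

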